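# Unlock the hopper gate and hold it fully open

## Task

The feed hopper is to be cleaned out: pull its lock pin up out of the sleeve beside the lever and stand it, foot down, in the steel tool pot. Then take the lever by its black handle, swing it up until the cam has raised the gate to its highest point, and finish while holding it there, because the spring shuts the gate as soon as you let go. Leave the catch tray, the glass jar and the brush where they are.

Things in the scene. Friction and masses are not known exactly. Their poses are not given: they have to be found in the camera images.
- hopper: Fixed steel feed hopper on a green base plate. Origin: on the bench below the cam shaft, in the lever's plane; x to the spout, y along the shaft from lever to hopper box, z up (mm). Shaft axis along y at x 0, z 140. Box x -225 to -25, y 113 to 347, rim 285 high. Pedestal by the lever x +-30, y 32 to 54, 170 high. Base plate x -230 to 45, y -45 to 375, 8 thick. Spout to x 95, y 138 to 322, z 60
- lever (a joint): Lever angle about the shaft, rad. 0: rest stop, lever along hopper +x, 0.18 below level; grows as the handle swings up and back in the hopper's x-z plane. 1.75: lever straight up, cam at its highest point; far stop 2.5. A spring drives it to 0: 0.42 N m at rest, 1.03 N m at 1.75 (6 to 7 N at the handle). With the pin in its sleeve a hub lug jams against the pin at about 0.3 rad
- gate (a joint): Height of the aluminium slide gate over its closed position, m: 0 closed, 0.0236 with the cam at its highest point (lever 1.75 rad), falling again to 0.018 at the far stop
- pin_grip (a point): Centre of the lock pin's black round grip, 24 mm diameter, 55 mm long. Below it a collar, 30 mm wide, 3 mm thick, and a steel rod, 12 mm by 160 mm; 215 mm in all, 0.16 kg. z runs along the pin towards the grip. Starts upright in the sleeve at hopper x = -32 mm, y = 0, on the side away from the spout, grip centre 217 mm above the bench; the hub lug beside the rod is 180 mm high
- pin_foot (a point): Centre of the lock pin's lower end, 187.5 mm below the centre of the grip; the pin's weight lies about 100 mm below the grip's centre, so it can swing in the fingers if held loosely or carried fast
- sleeve_mouth (a point): Centre of the mouth of the upright lock sleeve, 95 mm above the bench; its bore is 15 mm wide and 65 mm deep (the pin's foot rests 30 mm above the bench)
- pot: Heavy tool pot, loose on the bench, 0.9 kg: upright steel pipe, 76 mm outside, 68 mm inside, open on top, on a 100 mm square foot 6 mm thick. Origin on its axis at the bench; rim 110 mm up, inner floor 8 mm up; a pin standing in it leans against the rim
- tray: Bystander: wooden catch tray, 240 x 260 mm and 42 mm high, under the spout; origin at the centre of its underside
- brush: Bystander: hand brush lying on the bench
- jar: Bystander: glass sample jar with a steel lid, 72 mm across and 100 mm high, on the bench; origin at the centre of its underside
- handle: Black round handle of the lever, 26 mm diameter, 84 mm long, its axis level along the hopper's y; origin at its middle, 160 mm from the shaft axis, at hopper y = -55 mm (112 mm above the bench at rest, 300 mm with the lever upright). It spans y -97 to -13, revolves freely on its spindle and so need not turn in the fingers. The lever rod, 14 mm thick, lies at y = 0
Not all that is in view belongs to the job. Of the things like the part that bears pin_grip, leave any that is blue or orange; of the rest the larger one is meant.

How it is judged:
On the way, in this order (a step that is already met when the one before it is completed fails the run):
1. the lock pin is out of its sleeve and stands in the tool pot, let go (horizontal distance between pin_foot and pot below 0.03 m and height (world z) of pin_foot below 0.03 m and angle between pin_grip's own z axis and vertical below 0.7 rad and contact force between pin and the fingers below 0.1 N), for 0.2 s.
2. the lever has raised the gate to its highest point, held by the handle (value of joint gate above 0.0225 m and contact force between the fingers and handle above 1 N), for 0.3 s.
At the end, for the whole second after the job is handed in: Fingers hold the handle (over 1 N), lever still (under 0.1 rad/s), gate within 1.1 mm of its highest lift; pin stands foot down in the upright pot (foot within 30 mm of its axis and below 30 mm, lean under 0.7 rad); tray, jar, brush within 40 mm of their starts (all of step 2 and velocity of joint lever between -0.1 and 0.1 rad/s and horizontal distance between pin_foot and pot below 0.03 m and height (world z) of pin_foot below 0.03 m and angle between pin_grip's own z axis and vertical below 0.7 rad and angle between pot's own z axis and vertical below 0.1 rad and distance of each of tray, jar, brush from where it was at the start of the episode below 0.04 m); the arm keeps its last pose, push and grip.
It fails at once if the catch tray, jar or brush is pushed away (distance of any of tray, jar, brush from where it was at the start of the episode above 0.04 m).
It fails at once if the tool pot is tipped over (angle between pot's own z axis and vertical above 0.4 rad).
It also fails if it takes over 70 s, if anything falls off the work surface, if the arm or the gripper's body presses on something with over 40 N, if the wrist force passes 120 N, or if a joint passes its speed limit or range.

## Robot

A 7-joint arm with a two-finger parallel gripper is mounted at the origin on the work surface. World frame = base frame: x ahead of the robot, y to its left, z up, the work surface at z = 0. Lengths are in m, angles in rad, forces in N, time in s.
With the tool pointing down it reaches from about 0.4 to 0.9 m from the base axis. Payload 5.5 kg.
Tool frame: the origin (TCP) lies midway between the tips of the shut fingers; the grasp point (between the pads) lies 19 mm behind it (manip.grip_depth is the distance from the TCP to the grasp point, in m); z points along the fingers, x is the direction in which the jaws open and shut, and the axes are right-handed (so a half turn about z gives the same grasp; the last joint's range is limited). The gripper opens to 92 mm and grips with 3 to 60 N. Pads are 19 mm wide; open, the fingers measure 130 mm over their backs; the gripper's body (75 mm by 190 mm) begins 47 mm behind the grasp point.
Start: joints at [-1.074, 0.501, -0.427, 1.55, 0.221, 1.138, -0.21], TCP at [0.151, 0.632, 0.227] pointing down, gripper open.
Joint ranges: [-2.88, 2.88], [-0.31, 2.03], [-1.54, 1.56], [0.2, 2.42], [-1.41, 4.55], [0.19, 2.02], [-2.57, 2.57]. Speed limits (rad/s): [2.57, 2.57, 3.14, 3.14, 3.14, 3.14, 3.14].

## Interface

Orientations are given as a unit quaternion [x, y, z, w].
In Python, from bench import manip, effector, viewer gives the robot as it stands. Calls block until the motion is done:
- manip.move_pose(position, orientation): joint-space move of the TCP to a pose.
- manip.servo_line(position, ori=None, vel=0.15): straight line of the TCP; ori=None keeps the orientation; vel is the mean speed in m/s.
- manip.movej(angles): joint-space move.
- effector.open_jaws() and effector.close(f_grip=None): open the fingers fully, or close them until they stop; f_grip is the grip in N (None keeps the last).
- manip.sleep(seconds).
- manip.solve_ik(position, orientation): joint angles nearest the present ones, or None.
- viewer.get_image(name): name is "scene" or "top" or "wrist"; returns the picture (420x560x3 uint8, red, green, blue); there is no depth.
- viewer.get_calibration(name): a dict with "vfov" (degrees; the focal length in pixels is half the picture's height over the tangent of half this angle, whatever the lens; pixels are square), "cx", "cy" (the principal point, pixels), "dist_coeffs" ([k1, k2, p1, p2, k3] as OpenCV has them; the pictures are not rectified), "eye" and "attitude" of the camera in the world. Camera axes: x right, y down, z forward; pixel columns grow to the right and rows downward; lengths in m; the calibration is good to about 2 mm. A picture is of the moment at which its call begins: read the wrist's pose just before it. get_calibration takes no time and is no camera call; for the wrist camera it gives the pose at the moment of the call.
A pose or a line that the arm cannot do raises manip.PlanningError and nothing moves.
- manip.hand_in(): hands the job in, once; it reports no verdict.
Readings, each from a call of its own:
- manip.current_clock(): time.
- manip.current_q(): joint angles.
- manip.current_joint_velocities(): joint speeds.
- manip.current_tau(): joint torques, N m.
- manip.current_tool_pos(): TCP position.
- manip.current_tcp_rot(): TCP orientation.
- manip.current_force(): force on the tool from outside, world axes, zero at the start.
- manip.current_wrist_torque(): the same for the moment, N m.
- manip.current_finger_gap(): finger opening in m.
Only numpy, scipy, OpenCV 4.12 (cv2) and the standard library are available. Lean on these libraries where they do the work, as an engineer would, in place of code of your own. Each camera call takes 0.05 s, during which the arm holds its last target. There are 200 camera calls.

## Working session

There is one attempt and no reset: what is moved stays moved. The work goes in short steps, each a Python script; the robot and the scene stay as the last script left them, time stands still between calls to the robot, and variables do not carry over. Pictures are saved under pics/ and viewed, about 8 in all and at most 12, crops included, and the job is handed in when it is done.

```bash
ls; mkdir -p pics; python3 - <<'E'
from bench import manip, effector, viewer
import cv2
for n in ("scene","top"):
    c=viewer.get_calibration(n); print(n,c)
    cv2.imwrite(f"pics/{n}0.png",cv2.resize(viewer.get_image(n)[:,:,::-1],(800,600),interpolation=cv2.INTER_CUBIC))
print(manip.current_clock(),manip.current_tcp_rot(),manip.current_tool_pos(),manip.grip_depth)
E
```

```text
pics
scene {'vfov': 53.561059671180246, 'cx': 280.2427355648815, 'cy': 207.5921632429192, 'dist_coeffs': array([-0.06757377,  0.        ,  0.        ,  0.        ,  0.        ]), 'eye': array([ 0.93775678, -0.63591403,  0.66195853]), 'attitude': array([ 0.84538248,  0.27838734, -0.14223643, -0.43312556])}
top {'vfov': 53.660360179978284, 'cx': 276.1107116442668, 'cy': 204.5891818684003, 'dist_coeffs': array([0.04449652, 0.        , 0.        , 0.        , 0.        ]), 'eye': array([ 0.39781438, -0.07917087,  1.10010895]), 'attitude': array([ 0.70604628, -0.70515998,  0.03132966, -0.05715339])}
0.1 [ 7.84742587e-01  6.19821202e-01 -7.04285567e-04  5.02897973e-04] [0.15049594 0.63170767 0.22577141] 0.0188
```

View pics/scene0.png

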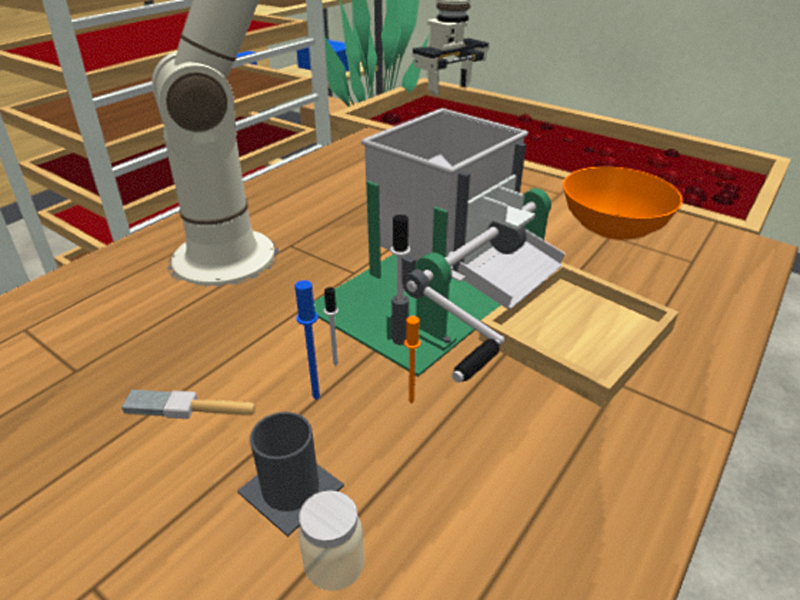

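View pics/top0.png

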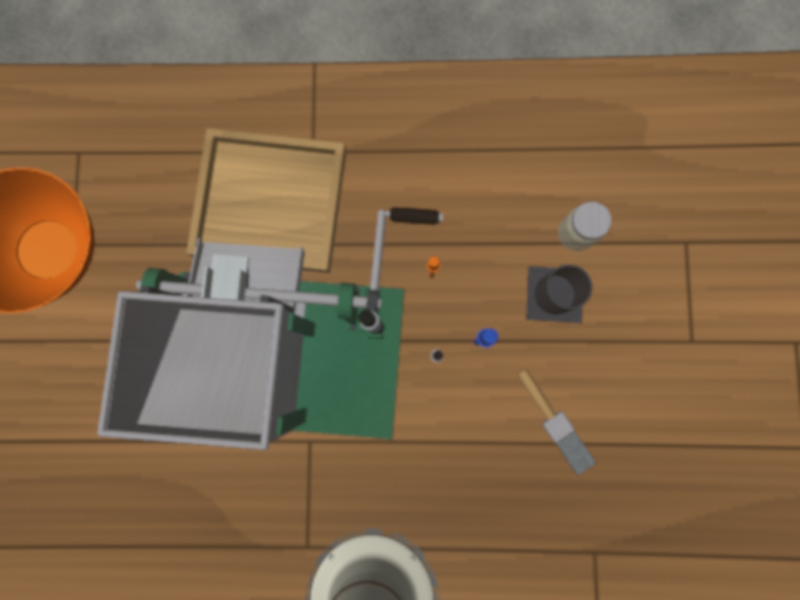

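The views show the hopper with its lever to the right. The black-gripped pin is in its sleeve at top (370,321), scene (401,218). The pot rim is at top (571,289), the jar lid at top (592,219), and the decoy pins stand free. Next I fit the poses.

```bash
cat > h.py <<'E'
import numpy as np, cv2
from scipy.spatial.transform import Rotation as R
from scipy.optimize import least_squares
from bench import manip, effector, viewer
def proj(c,P):
    f=210/np.tan(np.radians(c["vfov"])/2); K=np.array([[f,0,c["cx"]],[0,f,c["cy"]],[0,0,1.]])
    Rm=R.from_quat(c["attitude"]).as_matrix().T
    return cv2.projectPoints(np.atleast_2d(P).astype(float),cv2.Rodrigues(Rm)[0],-Rm@c["eye"],K,np.array(c["dist_coeffs"]))[0][:,0]
def h2w(p,P):  # p=(x,y,yaw), P in m
    P=np.atleast_2d(P); c,s=np.cos(p[2]),np.sin(p[2])
    return np.c_[p[0]+c*P[:,0]-s*P[:,1],p[1]+s*P[:,0]+c*P[:,1],P[:,2]]
def fit(obs,p0):
    S=.7; cal={n:viewer.get_calibration(n) for n in obs}
    def r(p): return np.concatenate([(proj(cal[n],h2w(p,np.array(o)[:,:3]/1000))-(np.array(o)[:,3:]+.5)*S+.5).ravel() for n,o in obs.items()])
    s=least_squares(r,p0,loss="soft_l1"); return s.x,r(s.x)
E
python3 - <<'E'
from h import *
np.set_printoptions(precision=4,suppress=True)
hop={"top":[(-25,347,285,119,292),(-25,113,285,282,303),(-225,113,285,266,447),(-225,347,285,99,434),(45,-45,8,404,289),(-230,-45,8,392,438),(157.4,-97,112,441,217),(157.4,-13,112,390,215),(-32,0,244.5,369,321)],
"scene":[(-25,113,285,470,157),(-225,113,285,366,142),(-25,347,285,526,131),(-225,347,285,416,112),(45,-45,8,417,372),(157.4,-97,112,459,376),(157.4,-13,112,497,346),(-32,0,244.5,401,218)]}
p,r=fit(hop,[.4,0,0]); print("hopper",p); print(r.reshape(-1,2)/.7)
pot={"top":[(0,0,110,571,289),(50,50,6,528,267),(50,-50,6,583,268),(-50,-50,6,582,322),(-50,50,6,527,320)],
"scene":[(0,0,110,282,434),(-50,-50,6,239,490),(50,-50,6,290,530),(50,50,6,343,486)]}
q,r=fit(pot,[.4,-.3,0]); print("pot",q); print(r.reshape(-1,2)/.7)
j,r=fit({"top":[(0,0,100,592,220)],"scene":[(0,0,100,329,516)]},[.5,-.3,0]); print("jar",j,r)
for nm,P in dict(pin=(-.032,0,.217),handle=(.1574,-.055,.112),shaft=(0,0,.14),up=(0,-.055,.3)).items(): print(nm,h2w(p,P))
# small pin grip top & blue grip top & orange, by 2-view with unknown z
cal={n:viewer.get_calibration(n) for n in("top","scene")}
for nm,a,b in (("small",(437,355),(330,292)),("blue",(488,337),(304,286)),("orange",(433,262),(413,320))):
    s=least_squares(lambda X:np.concatenate([proj(cal["top"],X)[0]-np.array(a)*.7,proj(cal["scene"],X)[0]-np.array(b)*.7]),[.4,-.2,.1]); print(nm,s.x,s.cost)
E
```

```text
hopper [ 0.5038 -0.0098 -0.0776]
[[ -1.2329  -3.0032]
 [  1.9651  -1.2541]
 [  2.1631   2.1651]
 [ -2.6202   1.242 ]
 [  0.9822  -1.7829]
 [  0.9387   0.4495]
 [ -1.4991  -0.9354]
 [  0.3429  -2.3606]
 [ -2.2556  -5.4573]
 [-19.5694  12.101 ]
 [ -7.8571  -3.6047]
 [  2.2638  -1.3042]
 [ 24.6146  -5.9325]
 [  0.3819   1.6429]
 [ -0.394   -1.4237]
 [ -3.476   -2.1202]
 [ -1.61    -1.2328]]
pot [ 0.5333 -0.3326 -0.0401]
[[-1.9936 -3.1497]
 [-0.6102 -1.273 ]
 [-0.5721 -0.3295]
 [ 0.1724 -0.1325]
 [-0.49   -0.4242]
 [-1.6454 -1.1314]
 [-3.0643  0.1828]
 [-1.9252  3.4939]
 [ 0.7025 -4.6331]]
jar [ 0.6513 -0.378   0.    ] [ 0.399  -1.6151 -0.2795 -0.7753]
pin [[ 0.4719 -0.0073  0.217 ]]
handle [[ 0.6565 -0.0768  0.112 ]]
shaft [[ 0.5038 -0.0098  0.14  ]]
up [[ 0.4995 -0.0646  0.3   ]]
small [ 0.4179 -0.1115  0.1442] 0.27582175264666947
blue [ 0.4435 -0.1856  0.2071] 0.24042715805186476
orange [ 0.567  -0.1054  0.156 ] 0.3652717805868886
```

```bash
cat >> h.py <<'E'
HP=np.array([.5038,-.0098,-.0776]); POT=np.array([.5333,-.3326])
def down(yaw): return [np.cos(yaw/2),np.sin(yaw/2),0,0]
def snap(name,cam="wrist"):
    c=viewer.get_calibration(cam); im=viewer.get_image(cam)
    cv2.imwrite(f"pics/{name}.png",im[:,:,::-1]); return c
E
python3 - <<'E'
from h import *
np.set_printoptions(precision=3,suppress=True)
pts=[("abovepin",(.473,-.007,.40)),("pin",(.473,-.007,.198)),("pot",(.533,-.333,.18)),("handle",(.656,-.065,.095)),("up",(.5,-.055,.285))]
for yaw in (HP[2],HP[2]+np.pi):
    for n,P in pts: print(round(yaw,2),n,manip.solve_ik(P,down(yaw)))
p=manip.current_tool_pos(); q=manip.current_tcp_rot()
manip.servo_line([p[0],p[1],.47],vel=.25)
qs=[manip.solve_ik((.473,-.007,.40),down(y)) for y in (HP[2],HP[2]+np.pi)]
i=min((k for k in range(2) if qs[k] is not None),key=lambda k:abs(np.array(qs[k])[6]))
print("chosen",i)
manip.move_pose((.473,-.007,.40),down(HP[2]+i*np.pi))
print(manip.current_clock(),manip.current_q(),manip.current_tool_pos(),manip.current_force())
manip.sleep(.3)
c=snap("w1"); print(c)
print(proj(c,h2w(HP,[(-.032,0,.2445),(-.032,0,.095),(0,0,.14),(-.025,.113,.285),(.1574,-.097,.112)])))
E
```

```text
-0.08 abovepin [-0.238  0.014  0.199  1.746 -0.003  1.382 -0.116]
-0.08 pin [-0.203  0.188  0.18   2.028 -0.042  0.929 -0.079]
-0.08 pot [ 0.035  0.553  0.669  1.681 -0.386  1.043  0.751]
-0.08 handle [-0.091  0.631  0.21   1.642 -0.159  0.886  0.103]
-0.08 up [-0.161  0.148  0.241  1.862 -0.039  1.136  0.017]
3.06 abovepin None
3.06 pin [ 1.     0.486 -1.289  1.994  0.537  1.068  2.53 ]
3.06 pot [-0.295  0.929  1.353  1.691 -0.938  1.325 -1.977]
3.06 handle [-0.705  1.134  1.348  1.663 -1.143  1.331 -2.363]
3.06 up [-1.059  0.579  1.545  1.883 -0.605  1.297 -2.553]
chosen 0
3.775 [-0.256  0.014  0.215  1.746 -0.003  1.382 -0.116] [ 0.473 -0.006  0.4  ] [-0.077  0.369 -0.257]
{'vfov': 58.86423616042595, 'cx': 278.197465111758, 'cy': 211.34647092259465, 'dist_coeffs': array([0.034, 0.   , 0.   , 0.   , 0.   ]), 'eye': array([0.478, 0.067, 0.557]), 'attitude': array([ 0.99 , -0.038, -0.005,  0.139])}
[[277.125 195.082]
 [277.381 167.156]
 [305.583 173.575]
 [287.433  44.976]
 [426.446 245.101]]
```

View pics/w1.png

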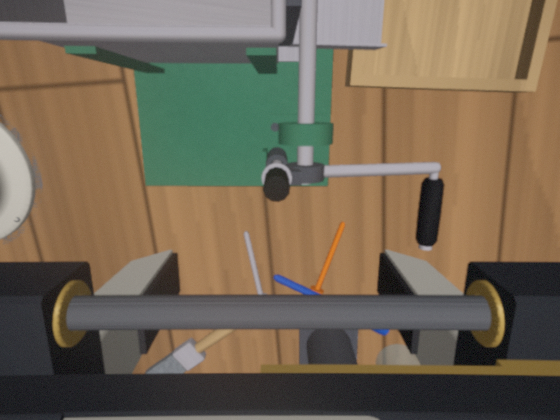

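The wrist view shows the grip's top at about (276,190) against a predicted (277,195). The handle end at (428,246) matches within 2 px. I'll enlarge the pin to refine this.

```bash
python3 - <<'E'
from h import *
a=cv2.imread("pics/w1.png")[140:215,240:340]
t=viewer.get_image("top")[:,:,::-1]; cv2.imwrite("pics/t1.png",t)
s=viewer.get_image("scene")[:,:,::-1]; cv2.imwrite("pics/s1.png",s)
b=cv2.imread("pics/top0.png"); b=cv2.resize(b,(560,420),interpolation=cv2.INTER_AREA)[185:260,225:325]
r=lambda x:cv2.resize(x,(800,600)[:1]+(600,),interpolation=cv2.INTER_CUBIC)
o=np.vstack([cv2.resize(x,(400,300),interpolation=cv2.INTER_CUBIC) for x in (a,b)])
cv2.imwrite("pics/c1.png",o)
E
```

```text
(no output)
```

View pics/c1.png

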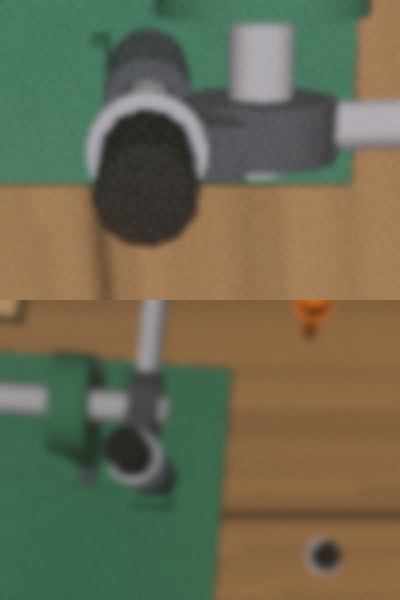

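The crop gives the grip-top disc centre at wrist (276.1,187.6) and top (257,222.5).

```bash
python3 - <<'E'
from h import *
np.set_printoptions(precision=4,suppress=True)
cal={n:viewer.get_calibration(n) for n in("top","scene","wrist")}
ob=dict(top=(257,222.5),wrist=(276.1,187.6),scene=(280.7,152.6))
def tri(ob,z=None):
    f=lambda X:np.concatenate([proj(cal[n],X if z is None else [*X[:2],z])[0]-np.array(o) for n,o in ob.items()])
    s=least_squares(f,[.47,0,.24] if z is None else [.47,0]); print(list(ob),s.x,s.fun)
tri(ob); tri({k:ob[k] for k in("top","wrist")}); tri({k:ob[k] for k in("top","scene")}); tri(ob,.2445)
for n in ob: tri({n:ob[n]},.2445)
print("shaft-end/handle from wrist"); tri({"wrist":(428,246)},.112); tri({"wrist":(436,170)},.112); print(h2w(HP,[(.1574,-.097,.112),(.1574,0,.112)]))
# base plate corners seen by wrist
tri({"wrist":(136,186)},.008); tri({"wrist":(329,186)},.008); print(h2w(HP,[(-.230,-.045,.008),(.045,-.045,.008)]))
E
```

```text
['top', 'wrist', 'scene'] [ 0.471  -0.003   0.2381] [-2.2317 -1.0797 -0.3421  0.7565 -0.4105  0.7836]
['top', 'wrist'] [ 0.4708 -0.0063  0.2195] [ 0.0936 -0.2659 -0.1185 -0.032 ]
['top', 'scene'] [ 0.4707 -0.006   0.2407] [-0.8763 -1.0446 -1.379   0.1876]
['top', 'wrist', 'scene'] [ 0.4712 -0.0022] [-2.8581 -1.4457 -0.2046  1.515  -0.1207 -2.0059]
['top'] [ 0.4682 -0.0082] [0. 0.]
['wrist'] [ 0.4715 -0.0009] [0. 0.]
['scene'] [ 0.4767 -0.0093] [0. 0.]
shaft-end/handle from wrist
['wrist'] [ 0.6551 -0.1204] [0. 0.]
['wrist'] [ 0.6614 -0.0232] [ 0. -0.]
[[ 0.6532 -0.1187  0.112 ]
 [ 0.6607 -0.022   0.112 ]]
['wrist'] [ 0.2573 -0.0338] [-0.  0.]
['wrist'] [ 0.5458 -0.0561] [0. 0.]
[[ 0.271  -0.0368  0.008 ]
 [ 0.5452 -0.0582  0.008 ]]
```

```bash
python3 - <<'E'
from h import *
np.set_printoptions(precision=4,suppress=True)
D=down(HP[2])
manip.servo_line((.471,-.0045,.27),D,vel=.15)
print(manip.current_force())
manip.servo_line((.471,-.0045,.2),D,vel=.1)
print(manip.current_force(),manip.current_tool_pos())
effector.close(25); manip.sleep(.2)
print("gap",manip.current_finger_gap(),manip.current_force(),manip.current_clock())
manip.servo_line((.471,-.0045,.23),D,vel=.05); print(manip.current_force())
manip.servo_line((.471,-.0045,.40),D,vel=.12); print(manip.current_force(),manip.current_finger_gap(),manip.current_clock())
cv2.imwrite("pics/s2.png",viewer.get_image("scene")[60:340,100:470,::-1]); snap("w2")
E
```

```text
[-0.6918 -0.2661  0.3026]
[0.6667 0.0931 0.3009] [ 0.4715 -0.0045  0.2005]
gap 0.02323016709288625 [-1.2059  0.781  -0.5594] 7.3583
[-0.2828 -0.1866 -3.0411]
[ 0.3868 -0.2754 -1.0377] 0.023336395064604783 9.675
```

View pics/s2.png

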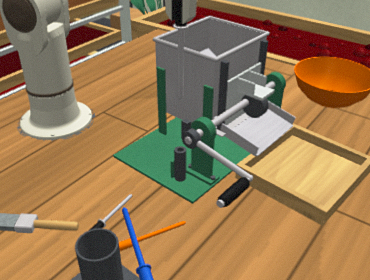

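The crop shows the sleeve now empty at (180,165). The decoys, which stood at the start, have all fallen over; blue lies beside the pot. I need to check the held pin and whether the pot has moved.

```bash
python3 - <<'E'
from h import *
t=viewer.get_image("top")[:,:,::-1][120:360,200:480]
s=viewer.get_image("scene")[:,:,::-1]
a=cv2.resize(s[30:210,200:400],(400,360),interpolation=cv2.INTER_CUBIC)
b=cv2.resize(s[240:420,100:300],(400,360),interpolation=cv2.INTER_CUBIC)
c=cv2.resize(t,(400,343),interpolation=cv2.INTER_CUBIC)
w=cv2.resize(viewer.get_image("wrist")[:,:,::-1],(400,343))
o=np.vstack([np.hstack([a,b]),np.hstack([c,w])]); cv2.imwrite("pics/m3.png",cv2.resize(o,(683,600)))
cv2.imwrite("pics/m3.png",o[:,:])
cv2.imwrite("pics/m3.png",cv2.resize(o,(682,600),interpolation=cv2.INTER_AREA))
E
```

```text
(no output)
```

View pics/m3.png

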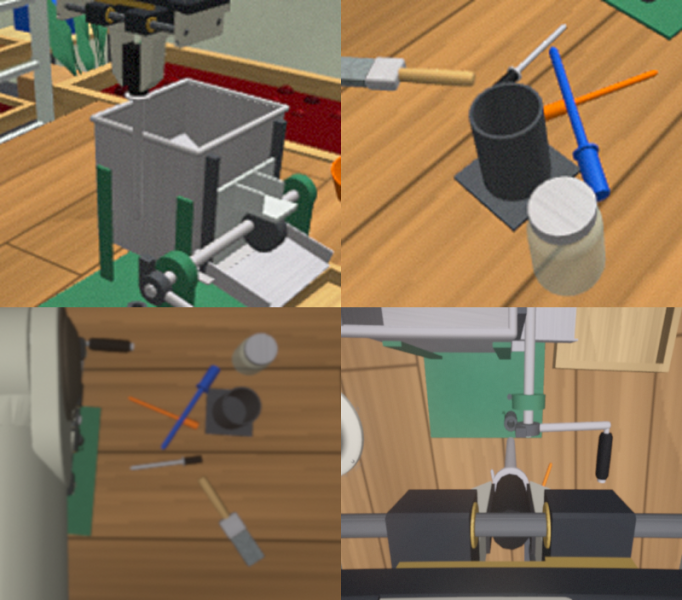

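The pin is held and its rod hangs vertical, from mosaic (135,95) to (140,220). The pot is where it was measured. I'll carry the pin over.

```bash
python3 - <<'E'
from h import *
np.set_printoptions(precision=4,suppress=True)
D=down(HP[2])
manip.servo_line((.533,-.333,.40),D,vel=.12); manip.sleep(.5)
manip.servo_line((.533,-.333,.31),D,vel=.1); manip.sleep(.5)
print(manip.current_tool_pos(),manip.current_force(),manip.current_finger_gap(),manip.current_clock())
c=viewer.get_calibration("scene")
print(proj(c,[(.533,-.333,.31-.1705),(.533,-.333,.11)]))
s=viewer.get_image("scene")[:,:,::-1]
t=viewer.get_image("top")[:,:,::-1]
a=cv2.resize(s[200:380,100:300],(600,540),interpolation=cv2.INTER_CUBIC); cv2.imwrite("pics/m4.png",a)
E
```

```text
[ 0.533  -0.333   0.3101] [ 0.194   0.7312 -2.2408] 0.0236523648718279 14.9083
[[193.6663 291.1675]
 [195.8005 302.932 ]]
```

View pics/m4.png

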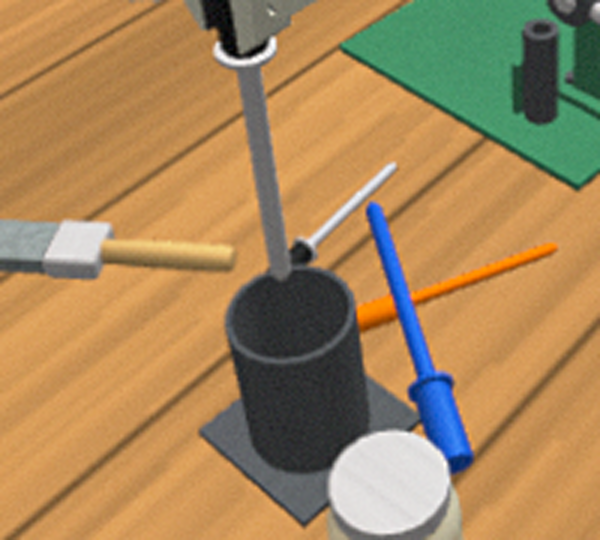

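The foot shows at (193.3,292) against a predicted (193.7,291.2), above the rim centre. I'll lower, release and check.

```bash
python3 - <<'E'
from h import *
np.set_printoptions(precision=4,suppress=True)
D=down(HP[2]); P=np.array([.535,-.333,0])
manip.servo_line(P+[0,0,.31],D,vel=.1)
manip.servo_line(P+[0,0,.20],D,vel=.1); print(manip.current_force())
z=.2
while z>.178:
    z-=.002; manip.servo_line(P+[0,0,z],D,vel=.03); f=manip.current_force()
    if f[2]>1.5: break
print("down",z,f,manip.current_tool_pos())
effector.open_jaws(); manip.sleep(.4)
manip.servo_line(P+[0,0,.34],D,vel=.15); manip.sleep(.2)
print(manip.current_force(),manip.current_clock())
s=viewer.get_image("scene")[:,:,::-1]; t=viewer.get_image("top")[:,:,::-1]
a=cv2.resize(s[200:420,80:330],(500,440),interpolation=cv2.INTER_CUBIC)
cv2.imwrite("pics/m5.png",a)
E
```

```text
[ 0.5878 -0.5056 -1.8003]
down 0.178 [-0.7663 -0.9154 -1.0736] [ 0.5352 -0.3331  0.1781]
[-0.2506 -0.0871 -0.8631] 22.2667
```

View pics/m5.png

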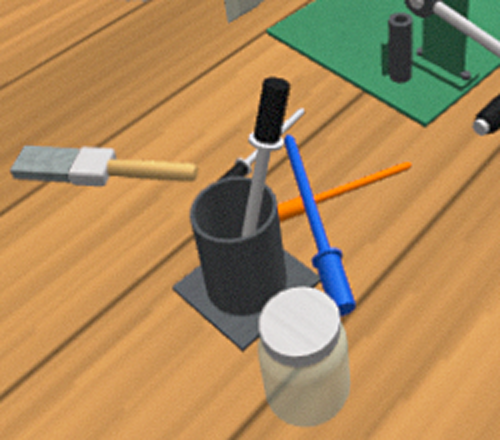

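The pin stands in the upright pot, leaning on the rim with its grip at m5 (272,110). Jar and brush are untouched. Next is the lever.

```bash
python3 - <<'E'
from h import *
np.set_printoptions(precision=3,suppress=True)
D=down(HP[2])
def T(a,off=np.array([.001,0,-.016])): 
    return h2w(HP,(.16*np.cos(a-.18),-.044,.14+.16*np.sin(a-.18)))[0]+off
p=T(0)
manip.servo_line((p[0],p[1],.34),D,vel=.2)
manip.servo_line((p[0],p[1],.16),D,vel=.15); print(manip.current_force())
manip.servo_line(p,D,vel=.08); print(manip.current_force(),manip.current_tool_pos(),p)
effector.close(30); manip.sleep(.2)
print("gap",manip.current_finger_gap(),manip.current_force(),manip.current_wrist_torque(),manip.current_clock())
cv2.imwrite("pics/s6.png",cv2.resize(viewer.get_image("scene")[100:340,200:440,::-1],(500,500),interpolation=cv2.INTER_CUBIC))
E
```

```text
[-0.737 -0.252  0.275]
[-0.156  0.147 -0.046] [ 0.659 -0.066  0.096] [ 0.658 -0.066  0.095]
gap 0.02543125910291049 [-4.793  0.92   2.009] [ 0.009  1.114 -0.042] 27.55
```

View pics/s6.png

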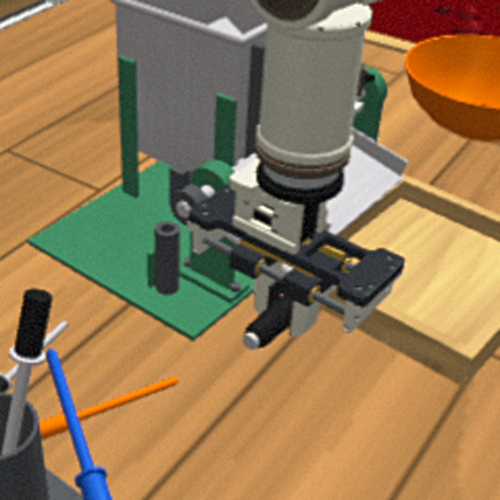

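The handle is gripped at (270,325). Now I swing it.

```bash
python3 - <<'E'
from h import *
np.set_printoptions(precision=3,suppress=True)
D=down(HP[2])
def T(a,off=np.array([0,0,-.016])): 
    return h2w(HP,(.16*np.cos(a-.18),-.044,.14+.16*np.sin(a-.18)))[0]+off
for i,a in enumerate(np.linspace(0.07,1.75,25)):
    manip.servo_line(T(a),D,vel=.07); f=manip.current_force()
    if i%3==0 or np.linalg.norm(f)>30: print(round(a,2),f,manip.current_finger_gap())
    if np.linalg.norm(f)>45: print("stop");break
manip.sleep(.6)
print(manip.current_tool_pos(),T(1.75),manip.current_force(),manip.current_finger_gap(),manip.current_clock())
s=viewer.get_image("scene")[:,:,::-1]
cv2.imwrite("pics/s7.png",cv2.resize(s[60:400,80:480],(800,680))[:600]); cv2.imwrite("pics/s7f.png",s)
E
```

```text
0.07 [-4.13   1.108 -3.091] 0.025103759896835602
0.28 [-6.025  1.3   -4.912] 0.024976505500348592
0.49 [-7.096  0.819 -6.948] 0.02509585119476693
0.7 [ -7.561   1.167 -10.985] 0.02507899874329588
0.91 [ -8.443   0.585 -14.116] 0.02490732430239524
1.12 [ -5.75    2.488 -17.944] 0.02529724870726197
1.33 [ -4.772   2.672 -24.429] 0.025159658839293247
1.54 [  0.183   2.123 -28.485] 0.025009501681017208
1.68 [  3.619   2.913 -33.412] 0.025311766551857875
1.75 [  5.135   2.146 -34.676] 0.02536190931349855
[ 0.501 -0.054  0.284] [ 0.501 -0.054  0.284] [  5.327   0.867 -33.368] 0.025442850825708817 35.9083
```

View pics/s7.png

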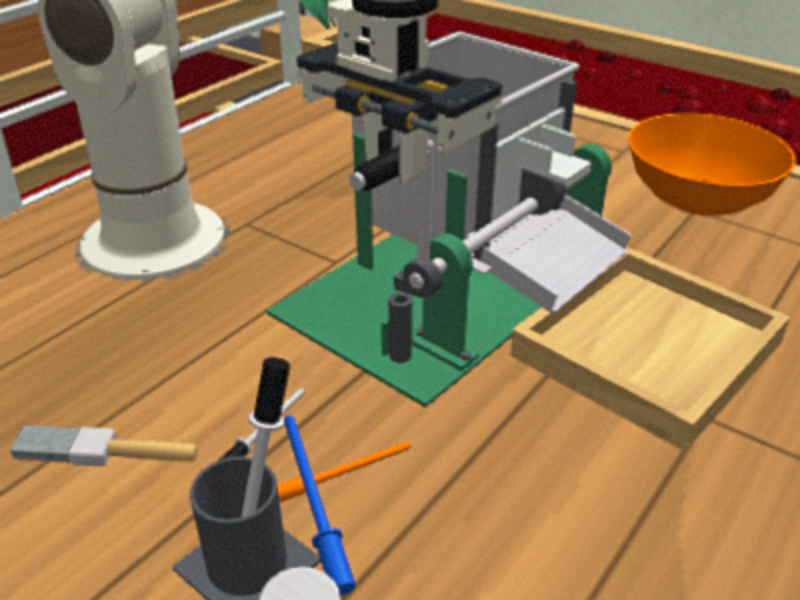

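The lever is upright with its rod from (430,145) to (422,275), and pot, pin and bystanders are in place. I'll relieve the 33 N radial pull, check the rod angle, then hand in.

```bash
python3 - <<'E'
from h import *
np.set_printoptions(precision=3,suppress=True)
D=down(HP[2]); p=np.array([.501,-.054,.284])
for dz in (.001,.002,.003,.004,.005,.006):
    manip.servo_line(p-[0,0,dz],D,vel=.02); manip.sleep(.15); f=manip.current_force(); print(dz,f)
    if f[2]>-10: break
c=viewer.get_calibration("scene")
print("obs",(80+430/2,60+145/2),(80+422/2,60+275/2),"handle end",(80+357/2,60+181/2))
for a in (1.55,1.75,1.95):
    b=a-.18; print(a,proj(c,h2w(HP,[(.155*np.cos(b),0,.14+.155*np.sin(b)),(0,0,.14),(.16*np.cos(b),-.097,.14+.16*np.sin(b))])).ravel())
manip.sleep(.5)
print(manip.current_force(),manip.current_finger_gap(),manip.current_joint_velocities(),manip.current_clock())
E
```

```text
0.001 [  5.737   1.539 -30.017]
0.002 [  5.307   2.611 -25.884]
0.003 [  5.249   3.169 -21.6  ]
0.004 [  6.408   2.716 -18.036]
0.005 [  5.802   3.022 -15.112]
0.006 [  5.83    1.291 -11.186]
obs (295.0, 132.5) (291.0, 197.5) handle end (258.5, 150.5)
1.55 [303.52  140.165 290.326 197.96  270.945 156.075]
1.75 [291.498 134.211 290.326 197.96  258.163 149.127]
1.95 [279.89  131.244 290.326 197.96  246.038 145.483]
[  6.822   2.82  -10.777] 0.024915313928236708 [-0.     0.001  0.001 -0.001 -0.    -0.001  0.   ] 38.8583
```

```bash
python3 - <<'E'
from h import *
manip.hand_in(); print(manip.current_clock(),manip.current_force(),manip.current_finger_gap())
E
```

```text
the job is handed in; nothing more can be done
the job is handed in; nothing more can be done
```

The job is handed in: the lock pin stands foot down in the tool pot, and the arm is holding the lever upright by its handle. I handed in at about 39 s, and no verdict was reported.

**Last checks:**
- **Pin:** the pictures after release and after the swing show it in the upright pot, leaning on the rim. I did not measure the foot's position. While lowering I never felt the foot touch, so I released it at the planned height.
- **Lever:** the handle end appears at (258.5, 150.5) in the scene picture. The model gives (258.2, 149.1) for 1.75 rad, the cam's highest point. The lever rod's upper end was about 3.5 px off, but I read that by eye.
- **Hold:** finger gap was 25 mm and the joints were still. The handle pushed sideways with about 6–7 N, which matches the spring. I could not read gate height directly.
- **Bystanders:** jar, tray and brush looked unmoved in the pictures.

**What disagreed:**
- **Shaft position:** at the top the arm was pulling the handle along the lever with about 33 N, so my shaft estimate or grip height was several mm off. I lowered the hand 6 mm, which left about 11 N.
- **Pin location:** the cameras disagreed on the pin's grip by about 5 mm, but the grasp was good.
- **Spare pins:** the three spare pins were upright in the first pictures and lying on the bench by the first wrist picture, before I touched anything. I left them there.

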